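# Open the specimen carrier's gate and hold it wide

## Robot

A 7-joint arm with a two-finger parallel gripper is mounted at the origin on the work surface. World frame = base frame: x ahead of the robot, y to its left, z up, the work surface at z = 0. Lengths are in m, angles in rad, forces in N, time in s.
With the tool pointing down it reaches from about 0.4 to 0.85 m from the base axis. Payload 10.4 kg.
Tool frame: the origin (TCP) lies at the very end of the fingers, on their centre line; the grasp point (between the pads) lies 19 mm behind it; y points along the fingers, x is the direction in which the jaws open and shut, and the axes are right-handed (so a half turn about y gives the same grasp; the last joint's range is limited). The gripper opens to 85 mm and grips with 20 to 120 N. Pads are 22 mm wide; open, the fingers measure 114 mm over their backs; the gripper's body (76 mm by 85 mm) begins 54 mm behind the grasp point. The pads swing forward as they close: fully open they stand 13 mm farther back than shut.
Start: joints at [-1.334, 0.332, -0.065, 1.46, 0.022, 1.35, -0.088], TCP at [0.161, 0.604, 0.231] pointing down, gripper open.
Joint ranges: [-2.6, 2.6], [-0.5, 2.12], [-1.47, 1.34], [0.16, 2.42], [-1.27, 4.41], [0.06, 2.06], [-2.6, 2.6]. Speed limits (rad/s): [2.22, 2.22, 2.79, 2.79, 3.14, 3.14, 3.14].

## Interface

Orientations are given as a unit quaternion [x, y, z, w].
In Python, from plant import robot gives the robot as it stands. The module is installed in compiled form; this text tells all that it offers.
- The arm moves only by the shell command python3 -m inch 'ROWS'. ROWS is JSON, a list of rows, each an object with "offset": the shift along the world's x, y, z in cm, a list of three; "angular": the turn, a rotation vector about the world's x, y, z in rad, a list of three; "claw": the finger opening in cm, from 0 to 8.54. In form: [{"offset": [tx, ty, tz], "angular": [ax, ay, az], "claw": claw}, ...]. A call has 1 to 20 rows; each row shifts and turns the pose as measured when the row begins; what a row does not reach is not made up. A row lasts 1/10 s, in which the tool goes at most 50 mm and 8.59 degrees, less where a joint would pass 70% of its speed; a pose out of reach is approached as far as the arm can. A call with a gripper value outside its range is refused whole. The fingers move at their own pace and stop on an object; the grip force is fixed at half the most. Time passes only in rows, so rows that do not move let the fingers close. It gives the time, the measured TCP pose, the force and the opening at its end, in the units of the state.
- robot.sense(): the state, without advancing time (a new reading comes with each control period).
- robot.read_camera(name): name is "side" or "top" or "wrist"; returns (picture, depth): 384x512x3 uint8, red, green, blue; 384x512 float32, m along the optical axis (not along the pixel's ray), 0 where there is no reading.
- robot.camera_info(name): a dict with "camera_matrix" (3x3 intrinsics, pixels), "distortion" ([k1, k2, p1, p2, k3] as OpenCV has them; the pictures are not rectified), "view" (4x4, takes a point from world to camera coordinates). Camera axes: x right, y down, z forward; pixel columns grow to the right and rows downward; lengths in m; the calibration is good to about 2 mm. A picture is of the moment at which its call begins: read the wrist's pose just before it. camera_info takes no time and is no camera call; for the wrist camera it gives the pose at the moment of the call.
- robot.finish_job(): hands the job in, once; it reports no verdict.
Trained networks look in the newest picture that a camera, given by its name, has taken for a name from the list of things; names that differ only in an ending like _2 or _b are one class to them, and where a whole thing is asked for, a point or a joint stands for the part that bears it (a point fixed in the world has none). Each returns a list of dicts, best first, with "confidence" (0 to 1); they miss things now and then, are a little off and sometimes report something else, mostly with a low value. They report only what shows in the picture. A call takes as long as a camera call.
- robot.look_for(name, camera): "rect" ([centre column, centre row, width, height] as shares, 0 to 1, of the picture: columns of its width, rows of its height, round what is visible of it).
- robot.mark_of(name, camera): "point" ([column, row] as shares, 0 to 1, of the picture: columns of its width, rows of its height: a listed point, or the origin of a listed thing).
The state is a dict: "time": time; "joint_pos": joint angles; "qvel": joint speeds; "effort": joint torques, N m; "eef_pos": TCP position; "orientation": TCP orientation; "contact_force": force on the tool from outside, world axes, zero at the start; "wrist_torque": the same for the moment, N m; "width": finger opening in m.
Only numpy, scipy, OpenCV 4.12 (cv2) and the standard library are available. Lean on these libraries where they do the work, as an engineer would, in place of code of your own. Each camera call takes 0.05 s, during which the arm holds its last target. There are 200 camera calls.

## Task

Open the barred gate of the specimen carrier so that a colleague can lift out the pots: pinch the travel catch on the carrier's front panel until the gate pops out against its safety catch, then pinch the safety catch on the gate and, with it squeezed, swing the gate out past the click of its detent until it stands about square to the carrier's front. The gate swings back if you let go, so finish while still holding it wide open with the gripper, and do not disturb the other things on the bench.

Things in the scene. Friction and masses are not known exactly. Their poses are not given: they have to be found in the camera images.
- carrier: Specimen carrier: white steel box with a wire top, red-capped pots inside, standing firm; 170 mm deep (x), 360 wide (y), 142 tall (160 at hinge cam and folded bail handle). Origin: centre of its underside. Front faces its -x: front face at x -85 mm, shut gate's plane at x -95, from y +155 to -80, z 28 to 128, hinged at its +y end; fixed panel with the travel catch at y -82 to -180. z up.
- travel_grip (a point): Middle of the travel catch, at (-125, -135, 112) mm in the carrier's frame, whose axes it has; pinch here from above, fingers closing along y. Two upright black ribbed pads, 24 mm deep (x), 6 thick, tops at z 138, free to grip down to z 78; outer faces 54 mm apart at rest (27 either side), 28 squeezed home. Each pad is sprung: 2 N at rest, 5 to 6 N home.
- travel_catch (a joint): Travel in m of the travel catch's pad nearer the gate, which carries the bolt barring the gate: 0 at rest, 0.011 home against its stop; the gate is free from about 0.007. The other pad has no bolt and travels up to 0.015. The bolt springs out again when let go, which does not matter once the gate has popped.
- gate (a joint): Swing in rad of the gate (barred, 245 mm from pin to free edge, 0.5 kg): 0 shut, grows as it opens (clockwise from above), 1.57 square to the front, 1.75 end stop. Freed of the travel bolt it is kicked out to about 0.12, where the safety bolt stops it. A weak spring (0.10 to 0.17 N m) pulls it shut; a ball detent resists from 0.7 to 0.95 (about 0.6 N m in all). Let go from wide open it falls back to about 1.15, not wide enough.
- gate_grip (a point): Middle of the safety catch, the gate's handle: 170 mm from the hinge pin along the gate (its -y), 30 mm in front of the gate's plane (its -x), 112 mm above the bench; at (-125, -5, 112) mm in the carrier's frame when shut. Same pads and springs as the travel catch; pinch from above, fingers closing along its y. It moves with the gate; its axes are the carrier's turned clockwise by the swing.
- safety_catch (a joint): Travel in m of the safety catch's pad farther from the hinge, which carries the safety bolt: 0 at rest, 0.011 home. With the gate popped the bolt clears its keeper from about 0.007; keep it squeezed until the swing is past about 0.3 rad. The other pad has no bolt and travels up to 0.015.
- keeper (a point): Lip of the fixed steel keeper that stops the safety bolt, a small bracket standing out of the panel between the two catches: in the carrier's frame it fills x -158 to -85, y -102 to -82, z 60 to 74 mm. This point: top of the lip, (-154, -92, 74) mm.
- hinge_pin (a point): Point on the gate's vertical hinge pin, 112 mm above the bench, at (-95, 165, 112) mm in the carrier's frame; fixed to the carrier.
- pot_a: Loose specimen pot, clear with a red screw lid, 42 mm across, 72 mm tall, standing beside the carrier. Origin: centre of its underside.
- pot_b: Second loose specimen pot like pot_a, standing beside the carrier.
- pot_c: Third loose specimen pot like pot_a, standing beside the carrier.
- slide_box: Grey plastic box of microscope slides, 100 x 84 x 34 mm, on the right. Origin: centre of its underside.
- marker: White marker pen with a black cap lying flat, 138 mm long (x), 13 mm thick, on the left. Origin: under its middle.
- wash_bottle: White plastic bottle, 56 mm across, 130 mm tall, standing left of the carrier's front. Origin: centre of its underside.
- tally: Steel hand tally counter, 48 mm across, 32 mm tall, on the bench before the carrier's front or right of it. Origin: centre of its underside.

How it is judged:
By the outcome, as a careful person would: the job done as asked, in the order asked, and still so for the second after the job is handed in, while the arm keeps its last pose, push and grip.
It also fails if it takes over 51 s, if anything falls off the work surface, if the arm or the gripper's body presses on something with over 40 N, if the wrist force passes 120 N, or if a joint passes its speed limit or range.

## Working session

There is one attempt and no reset: what is moved stays moved. The work goes in short steps, Python scripts to look and compute and a shell command to move; the robot and the scene stay as the last step left them, time stands still between calls to the robot, and variables do not carry over. Pictures are saved under pics/ and viewed, about 8 in all and at most 12, crops included, and the job is handed in when it is done.

```bash
mkdir -p pics; cat > h.py <<'E'
from plant import robot
import numpy as np, cv2
def pt(cam,uv,z=None,info=None,depth=None):
    i=info or robot.camera_info(cam);K=np.array(i["camera_matrix"]);V=np.array(i["view"])
    p=np.array([[uv[0]*512,uv[1]*384]])
    n=cv2.undistortPoints(p.reshape(1,1,2),K,np.array(i["distortion"])).ravel()
    R=V[:3,:3];c=-R.T@V[:3,3];d=R.T@np.array([n[0],n[1],1])
    if z is not None: return c+d*(z-c[2])/d[2]
    return c+d*depth[int(p[0,1]),int(p[0,0])]
E
cat > a.py <<'E'
from h import *
s=robot.sense();print({k:np.round(v,3).tolist() for k,v in s.items()})
ims=[]
for c in("top","side"):
    im,d=robot.read_camera(c);ims.append(im)
    for n,z in(("carrier",0),("travel_grip",.112),("gate_grip",.112),("keeper",.074),("hinge_pin",.112),("pot_a",0),("slide_box",0),("marker",0),("wash_bottle",0),("tally",0)):
        for r in robot.mark_of(n,c)[:3]:
            print(c,n,round(r["confidence"],2),np.round(r["point"],3),pt(c,r["point"],z).round(3))
cv2.imwrite("pics/1.png",cv2.cvtColor(cv2.resize(ims[0],(768,576)),4)); cv2.imwrite("pics/2.png",cv2.cvtColor(cv2.resize(ims[1],(768,576)),4))
E
python3 a.py
```

```text
{'time': 0.0, 'joint_pos': [-1.334, 0.333, -0.065, 1.461, 0.022, 1.35, -0.089], 'qvel': [0.001, -0.001, -0.002, -0.001, -0.001, -0.001, 0.0], 'effort': [0.0, -62.544, 0.05, -39.163, 0.016, 0.01, 0.0], 'eef_pos': [0.16, 0.604, 0.231], 'orientation': [0.561, 0.431, -0.431, -0.56], 'contact_force': [0.445, 0.869, -0.399], 'wrist_torque': [-0.022, 0.018, -0.018], 'width': 0.085}
top carrier 0.94 [0.516 0.396] [ 0.706 -0.009  0.   ]
top travel_grip 0.68 [0.572 0.49 ] [ 0.568 -0.09   0.112]
top gate_grip 0.6 [0.492 0.468] [0.591 0.031 0.112]
top keeper 0.6 [0.548 0.515] [ 0.545 -0.057  0.074]
top hinge_pin 0.97 [0.386 0.404] [0.665 0.195 0.112]
top pot_a 0.71 [0.296 0.531] [0.531 0.348 0.   ]
top pot_a 0.6 [0.629 0.586] [ 0.471 -0.194  0.   ]
top pot_a 0.45 [0.67  0.545] [ 0.523 -0.263  0.   ]
top slide_box 0.82 [0.776 0.65 ] [ 0.399 -0.429  0.   ]
top marker 0.57 [0.161 0.624] [0.415 0.557 0.   ]
top wash_bottle 0.8 [0.317 0.462] [0.618 0.318 0.   ]
top tally 0.69 [0.538 0.659] [ 0.382 -0.048  0.   ]
top tally 0.3 [0.624 0.581] [ 0.477 -0.186  0.   ]
side carrier 0.84 [0.409 0.551] [0.714
[... 222 characters left out ...]
5 0.112]
side gate_grip 0.42 [0.54  0.462] [ 0.508 -0.058  0.112]
side keeper 0.87 [0.518 0.491] [ 0.542 -0.047  0.074]
side hinge_pin 0.61 [0.409 0.567] [0.65  0.203 0.112]
side pot_a 0.86 [0.47  0.765] [0.532 0.35  0.   ]
side pot_a 0.77 [0.542 0.462] [ 0.535 -0.269  0.   ]
side pot_a 0.67 [0.563 0.494] [ 0.483 -0.186  0.   ]
side slide_box 0.56 [0.621 0.421] [ 0.396 -0.433  0.   ]
side marker 0.75 [0.542 0.982] [0.41  0.561 0.   ]
side marker 0.66 [0.404 0.557] [0.719 0.022 0.   ]
side wash_bottle 0.68 [0.399 0.723] [0.637 0.312 0.   ]
side wash_bottle 0.66 [0.401 0.56 ] [0.722 0.03  0.   ]
side tally 0.57 [0.601 0.558] [ 0.402 -0.038  0.   ]
side tally 0.22 [0.405 0.552] [0.72 0.01 0.  ]
```

View pics/1.png

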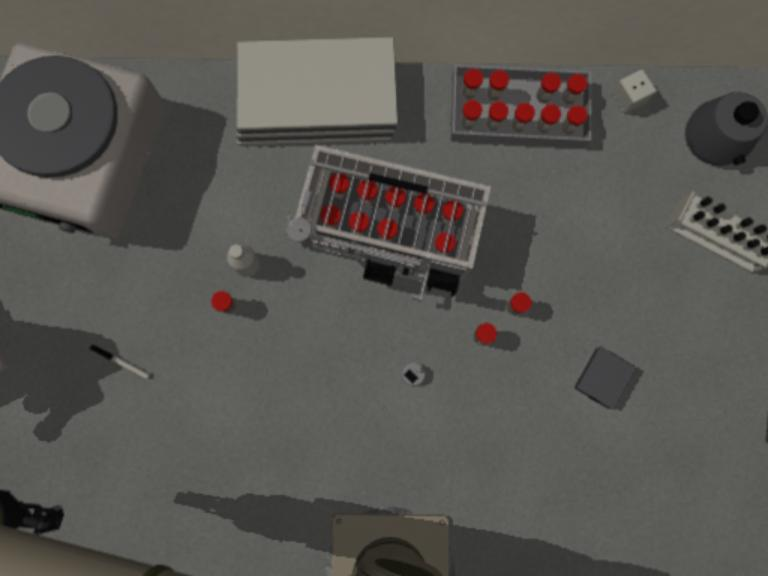

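View pics/2.png

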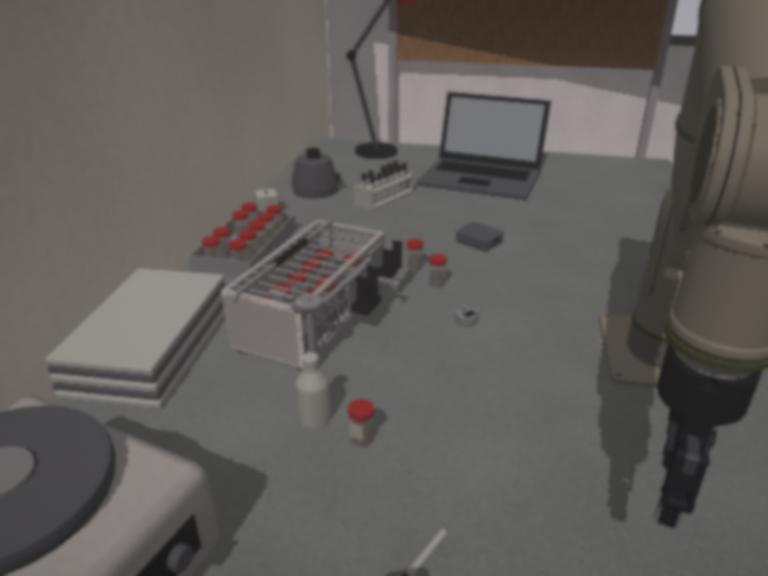

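The top view shows the carrier yawed slightly, with the hinge cam at (300,228) and the catches at about (380,270) and (443,281). The bench in front of it is clear apart from the tally at (413,374) and the pots. The side view agrees. Next I'll fit the carrier pose.

```bash
cat > fit.py <<'E'
from h import *
from scipy.optimize import least_squares
from scipy.spatial.transform import Rotation as Ro
L={"travel_grip":(-.125,-.135,.112),"gate_grip":(-.125,-.005,.112),"keeper":(-.154,-.092,.074),"hinge_pin":(-.095,.165,.112),"carrier":(0,0,0)}
def fit(obs,gate=True):
    f=lambda p:np.concatenate([np.array([p[0]+np.cos(p[2])*L[n][0]-np.sin(p[2])*L[n][1]-o[0],p[1]+np.sin(p[2])*L[n][0]+np.cos(p[2])*L[n][1]-o[1]])for n,o in obs])
    r=least_squares(f,[.7,0,0],loss="soft_l1",f_scale=.005);return r.x,f(r.x).reshape(-1,2)
def W(p,n,gate=0):
    x=np.array(L[n]) if isinstance(n,str) else np.array(n)
    return np.r_[p[0]+np.cos(p[2])*x[0]-np.sin(p[2])*x[1],p[1]+np.sin(p[2])*x[0]+np.cos(p[2])*x[1],x[2]]
def gg(p,a):
    h=np.array(L["hinge_pin"]);d=np.array([-.03,-.17]);c,s=np.cos(-a),np.sin(-a)
    return W(p,[h[0]+c*d[0]-s*d[1],h[1]+s*d[0]+c*d[1],.112])
E
python3 - <<'E'
from fit import *
obs=[("travel_grip",(.568,-.09)),("gate_grip",(.591,.031)),("keeper",(.545,-.057)),("hinge_pin",(.665,.195)),("carrier",(.706,-.009)),("travel_grip",(.568,-.107)),("gate_grip",(.606,.024)),("keeper",(.542,-.047)),("hinge_pin",(.65,.203)),("carrier",(.714,.008))]
p,r=fit(obs);print(p);print(r.round(3))
for n in L:print(n,W(p,n).round(3))
for a in(0,.12,.5,1,1.57,1.65):print(a,gg(p,a).round(3))
s=robot.sense();print(Ro.from_quat(s["orientation"]).as_matrix().round(3))
E
```

```text
[ 0.71518021  0.00858377 -0.20412032]
[[-0.003 -0.008]
 [ 0.001 -0.002]
 [ 0.001  0.007]
 [-0.009 -0.006]
 [ 0.009  0.018]
 [-0.003  0.009]
 [-0.014  0.005]
 [ 0.004 -0.003]
 [ 0.006 -0.014]
 [ 0.001  0.001]]
travel_grip [ 0.565 -0.098  0.112]
gate_grip [0.592 0.029 0.112]
keeper [ 0.546 -0.05   0.074]
hinge_pin [0.656 0.189 0.112]
carrier [0.715 0.009 0.   ]
0 [0.592 0.029 0.112]
0.12 [0.573 0.038 0.112]
0.5 [0.523 0.079 0.112]
1 [0.486 0.156 0.112]
1.57 [0.495 0.253 0.112]
1.65 [0.501 0.266 0.112]
[[ 0.257  0.    -0.966]
 [ 0.966  0.     0.257]
 [ 0.    -1.     0.   ]]
```

```bash
python3 -m inch '[{"offset":[2.3,-4.2,0.3],"angular":[0,0,0],"claw":7.5},{"offset":[2.3,-4.2,0.3],"angular":[0,0,0],"claw":7.5},{"offset":[2.3,-4.2,0.3],"angular":[0,0,0],"claw":7.5},{"offset":[2.3,-4.2,0.3],"angular":[0,0,0],"claw":7.5},{"offset":[2.3,-4.2,0.3],"angular":[0,0,0],"claw":7.5},{"offset":[2.3,-4.2,0.3],"angular":[0,0,0],"claw":7.5},{"offset":[2.3,-4.2,0.3],"angular":[0,0,0],"claw":7.5},{"offset":[2.3,-4.2,0.3],"angular":[0,0,0],"claw":7.5},{"offset":[2.3,-4.2,0.3],"angular":[0,0,0],"claw":7.5},{"offset":[2.3,-4.2,0.3],"angular":[0,0,0],"claw":7.5},{"offset":[2.3,-4.2,0.3],"angular":[0,0,0],"claw":7.5},{"offset":[2.3,-4.2,0.3],"angular":[0,0,0],"claw":7.5},{"offset":[2.3,-4.2,0.3],"angular":[0,0,0],"claw":7.5},{"offset":[2.3,-4.2,0.3],"angular":[0,0,0],"claw":7.5},{"offset":[2.3,-4.2,0.3],"angular":[0,0,0],"claw":7.5},{"offset":[0,0,0],"angular":[0,0,0.05],"claw":7.5}]'
python3 -c "
from fit import *
s=robot.sense();print(s['time'],np.round(s['joint_pos'],2),Ro.from_quat(s['orientation']).as_matrix().round(3))"
```

```text
time: 2.7
eef_pos: [0.5099, -0.0549, 0.2795]
orientation: [-0.549, -0.449, 0.443, 0.549]
contact_force: [-0.4, 0.0, -0.7]
width: 0.0749
2.7 [-0.63  0.04  0.68  1.71 -0.03  1.39  1.42] [[ 0.205  0.006 -0.979]
 [ 0.979  0.005  0.205]
 [ 0.006 -1.    -0.005]]
```

```bash
cat > look.py <<'E'
from fit import *
import sys
s=robot.sense();i=robot.camera_info("wrist");im,d=robot.read_camera("wrist")
obs=[]
for n in("travel_grip","gate_grip","keeper","hinge_pin"):
    for r in robot.mark_of(n,"wrist")[:2]:
        q=pt("wrist",r["point"],L[n][2],info=i);print(n,round(r["confidence"],2),(np.array(r["point"])*[768,576]).round(),q.round(4))
        if r["confidence"]>.4: obs.append((n,q))
if len(obs)>1:
    p,r=fit(obs);print(p.round(4));print(r.round(4).tolist())
cv2.imwrite(sys.argv[1],cv2.cvtColor(cv2.resize(im,(768,576)),4))
E
python3 look.py pics/3.png
```

```text
travel_grip 0.97 [339. 336.] [ 0.5647 -0.0949  0.112 ]
gate_grip 0.83 [504. 333.] [0.5884 0.028  0.112 ]
keeper 0.79 [393. 296.] [ 0.5539 -0.0495  0.074 ]
hinge_pin 0.9 [726. 379.] [0.6622 0.1933 0.112 ]
[ 0.7177  0.0088 -0.2161]
[[0.0019, -0.0013], [0.0061, 0.0028], [-0.0064, 0.0015], [-0.0019, -0.003]]
```

View pics/3.png

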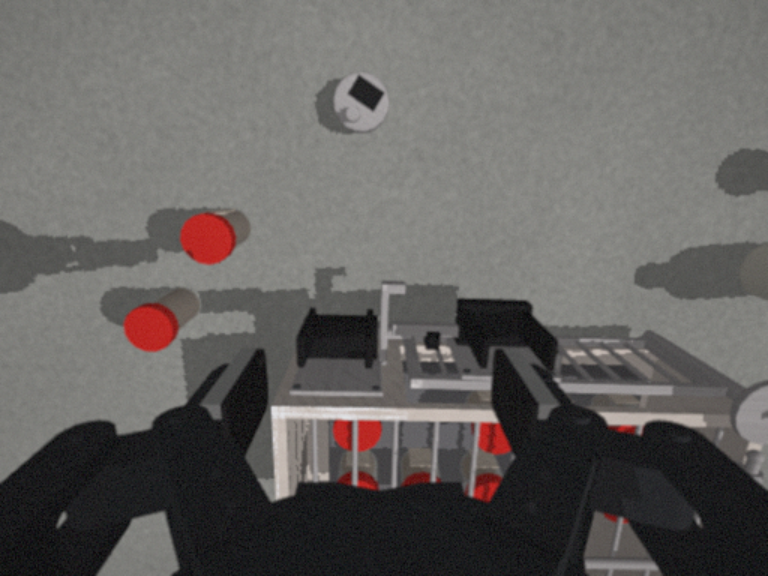

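The wrist picture shows the travel catch at (338,336), the keeper lip at (393,290) and the gate catch at (505,335). All of these agree with the fit.

```bash
python3 -m inch '[{"offset":[2.8,-2.1,-1],"angular":[0,0,0],"claw":7.5},{"offset":[2.8,-2.0,-3],"angular":[0.005,0.005,0],"claw":7.5},{"offset":[0,0,-4],"angular":[0,0,0],"claw":7.5},{"offset":[0,0,-3],"angular":[0,0,0],"claw":7.5},{"offset":[0,0,0],"angular":[0,0,0],"claw":7.5}]'; python3 look.py pics/4.png
```

```text
time: 3.45
eef_pos: [0.5664, -0.0811, 0.1662]
orientation: [-0.54, -0.456, 0.446, 0.55]
contact_force: [-0.1, 0.2, 0.2]
width: 0.0751
travel_grip 0.6 [343. 313.] [ 0.5655 -0.096   0.112 ]
gate_grip 0.69 [611. 318.] [0.593  0.0299 0.112 ]
keeper 0.89 [425. 243.] [ 0.5477 -0.0487  0.074 ]
[ 0.7166  0.009  -0.2124]
[[0.0005, -0.0007], [0.0004, 0.0005], [-0.001, 0.0002]]
```

View pics/4.png

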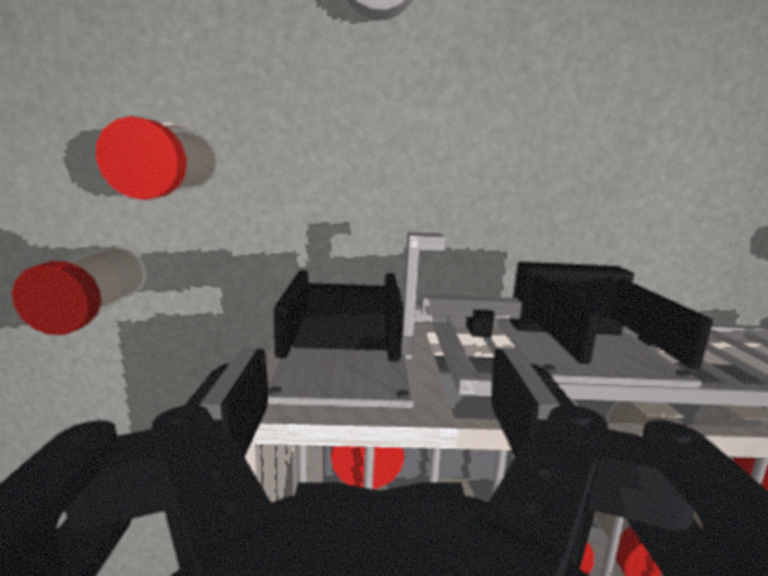

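The picture and the fit agree to within 1 mm. I still need to move about 15 mm along -y.

```bash
cat > need.py <<'E'
from fit import *
import sys
P=np.array([.7166,.009,-.2124])
a=float(sys.argv[2]); t=W(P,"travel_grip") if sys.argv[1]=="t" else gg(P,a)
y=P[2]-a
T=np.column_stack([[-np.sin(y),np.cos(y),0],[0,0,-1],[-np.cos(y),-np.sin(y),0]])
s=robot.sense();R=Ro.from_quat(s["orientation"]).as_matrix()
print(s["time"],"tcp",np.round(s["eef_pos"],4),"to(cm)",((t-[0,0,.019]-s["eef_pos"])*100).round(2),"rot",Ro.from_matrix(T@R.T).as_rotvec().round(3),"F",np.round(s["contact_force"],1),"w",round(s["width"],4),"q",np.round(s["joint_pos"],2))
# gate-angle estimate if gripping
h=W(P,"hinge_pin");v=np.array(s["eef_pos"])[:2]-h[:2];loc=np.arctan2(v[1],v[0])-P[2];z=np.arctan2(-.17,-.03);print("swing est",round(-((loc-z+np.pi)%(2*np.pi)-np.pi),3),"r",round(np.hypot(*v),4))
E
python3 need.py t 0
```

```text
3.7 tcp [ 0.5695 -0.0822  0.172 ] to(cm) [-0.35 -1.44 -7.9 ] rot [-0.02   0.011 -0.024] F [ 0.5  0.5 -0.3] w 0.0749 q [-0.52  0.3   0.71  1.71 -0.23  1.2   1.64]
swing est -0.071 r 0.2867
```

```bash
python3 -m inch '[{"offset":[-0.35,-1.4,0],"angular":[-0.02,0.01,-0.02],"claw":7.5},{"offset":[0,0,0],"angular":[0,0,0],"claw":7.5}]'; python3 need.py t 0
```

```text
time: 3.9
eef_pos: [0.5667, -0.0973, 0.1747]
orientation: [0.551, 0.446, -0.444, -0.548]
contact_force: [-0.7, 1.1, -0.3]
width: 0.075
3.9 tcp [ 0.5667 -0.0973  0.1747] to(cm) [-0.08  0.07 -8.17] rot [ 0.001  0.005 -0.003] F [-0.7  1.1 -0.3] w 0.075 q [-0.51  0.3   0.73  1.71 -0.21  1.2   1.63]
swing est -0.078 r 0.3019
```

```bash
python3 -m inch '[{"offset":[-0.1,0.1,-2.5],"angular":[0,0,0],"claw":7.5},{"offset":[0,0,-2.5],"angular":[0,0,0],"claw":7.5},{"offset":[0,0,-1.8],"angular":[0,0,0],"claw":7.5},{"offset":[0,0,-0.8],"angular":[0,0,0],"claw":7.5},{"offset":[0,0,0],"angular":[0,0,0],"claw":7.5}]'; python3 need.py t 0
```

```text
time: 4.4
eef_pos: [0.5678, -0.0976, 0.1006]
orientation: [0.553, 0.447, -0.441, -0.547]
contact_force: [-0.3, -0.5, 0.6]
width: 0.0752
4.4 tcp [ 0.5678 -0.0976  0.1006] to(cm) [-0.19  0.1  -0.76] rot [ 0.001  0.012 -0.001] F [-0.3 -0.5  0.6] w 0.0752 q [-0.48  0.39  0.7   1.79 -0.28  1.06  1.68]
swing est -0.082 r 0.3018
```

```bash
python3 -m inch '[{"offset":[-0.2,0.1,-0.7],"angular":[0,0.01,0],"claw":7.5},{"offset":[0,0,0],"angular":[0,0,0],"claw":6},{"offset":[0,0,0],"angular":[0,0,0],"claw":5},{"offset":[0,0,0],"angular":[0,0,0],"claw":4},{"offset":[0,0,0],"angular":[0,0,0],"claw":3},{"offset":[0,0,0],"angular":[0,0,0],"claw":2.4},{"offset":[0,0,0],"angular":[0,0,0],"claw":2.4},{"offset":[0,0,0],"angular":[0,0,0],"claw":2.4},{"offset":[0,0,0],"angular":[0,0,0],"claw":2.4},{"offset":[0,0,0],"angular":[0,0,0],"claw":2.4}]'; python3 need.py t 0; python3 look.py pics/5.png
```

```text
time: 5.4
eef_pos: [0.5677, -0.0967, 0.0977]
orientation: [0.552, 0.445, -0.442, -0.549]
contact_force: [-0.4, 1.1, 3.1]
width: 0.0249
5.4 tcp [ 0.5677 -0.0967  0.0977] to(cm) [-0.17  0.01 -0.47] rot [-0.001  0.006  0.002] F [-0.4  1.1  3.1] w 0.0249 q [-0.48  0.39  0.69  1.79 -0.29  1.06  1.68]
swing est -0.08 r 0.301
travel_grip 0.68 [376. 374.] [ 0.5663 -0.0962  0.112 ]
gate_grip 0.4 [586. 466.] [ 0.616  -0.0332  0.112 ]
keeper 0.79 [487. 262.] [ 0.5482 -0.0482  0.074 ]
[ 0.7191  0.0063 -0.2313]
[[0.0001, -0.0002], [-0.0001, 0.0002]]
```

View pics/5.png

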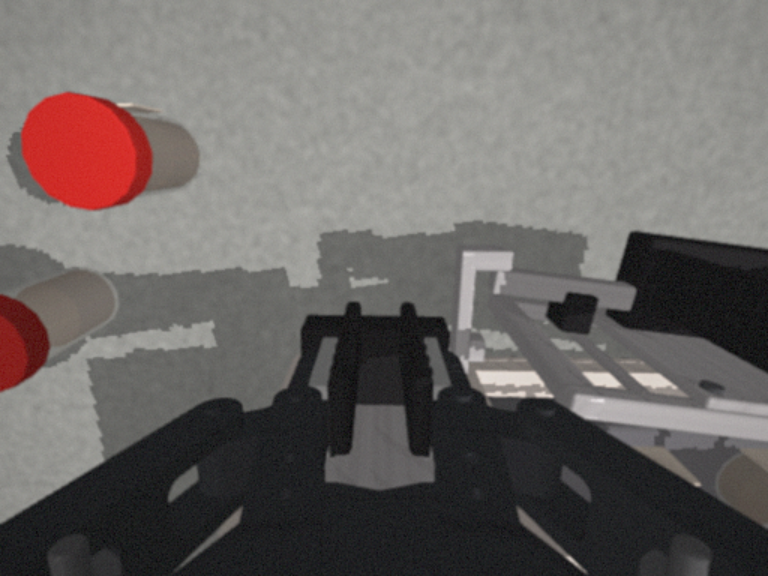

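The picture shows the travel catch pinched at (378,380). The gate has popped out, and its bolt bar now stands against the keeper lip at (490,262). I'll release and rise.

```bash
python3 -m inch '[{"offset":[0,0,0],"angular":[0,0,0],"claw":6.5},{"offset":[0,0,0],"angular":[0,0,0],"claw":6.5},{"offset":[0,0,0],"angular":[0,0,0],"claw":6.5},{"offset":[0,0,0],"angular":[0,0,0],"claw":6.5},{"offset":[0,0,0],"angular":[0,0,0],"claw":6.5},{"offset":[0,0,2],"angular":[0,0,0],"claw":6.5},{"offset":[0,0,4],"angular":[0,0,0],"claw":6.5},{"offset":[0,0,4],"angular":[0,0,0],"claw":7},{"offset":[0,0,0],"angular":[0,0,0],"claw":7.2}]'; python3 need.py g 0.12
```

```text
time: 6.55
eef_pos: [0.5666, -0.0968, 0.2002]
orientation: [0.551, 0.445, -0.444, -0.549]
contact_force: [0.1, 0.3, 0.4]
width: 0.0716
6.55 tcp [ 0.5666 -0.0968  0.2002] to(cm) [  0.81  13.62 -10.72] rot [ 0.001  0.004 -0.12 ] F [0.1 0.3 0.4] w 0.0716 q [-0.53  0.28  0.74  1.68 -0.2   1.26  1.61]
swing est -0.077 r 0.3014
```

```bash
python3 -m inch '[{"offset":[0.2,3.4,0],"angular":[0,0,-0.04],"claw":7.5},{"offset":[0.2,3.5,0],"angular":[0,0,-0.04],"claw":7.5},{"offset":[0.2,3.5,0],"angular":[0,0,-0.04],"claw":7.5},{"offset":[0.2,3.2,0],"angular":[0,0,0],"claw":7.5},{"offset":[0,0,0],"angular":[0,0,0],"claw":7.5},{"offset":[0,0,0],"angular":[0,0,0],"claw":7.5}]'; python3 look.py pics/6.png;python3 need.py g 0.12
```

```text
time: 7.15
eef_pos: [0.5747, 0.0434, 0.201]
orientation: [0.579, 0.411, -0.407, -0.575]
contact_force: [-0.7, -0.3, 0.7]
width: 0.0747
travel_grip 0.62 [140. 352.] [ 0.5663 -0.0966  0.112 ]
travel_grip 0.49 [ 54. 227.] [ 0.4876 -0.105   0.112 ]
gate_grip 0.89 [366. 290.] [0.5745 0.0376 0.112 ]
gate_grip 0.61 [392. 411.] [0.6506 0.0268 0.112 ]
keeper 0.94 [226. 282.] [ 0.5501 -0.0488  0.074 ]
hinge_pin 0.72 [673. 348.] [0.6651 0.191  0.112 ]
hinge_pin 0.58 [141. 354.] [ 0.5677 -0.0968  0.112 ]
[ 0.7154  0.0055 -0.223 ]
[[-0.0027, -0.0019], [0.076, 0.0065], [0.0179, -0.0094], [-0.0582, 0.0015], [-0.0053, -0.0014], [-0.0059, -0.0036], [0.0915, 0.2842]]
7.4 tcp [0.5748 0.042  0.2013] to(cm) [-1.000e-02 -2.600e-01 -1.083e+01] rot [0.001 0.008 0.009] F [0.2 0.5 0. ] w 0.0752 q [-0.73  0.27  0.69  1.68 -0.18  1.25  1.23]
swing est 0.127 r 0.1703
```

View pics/6.png

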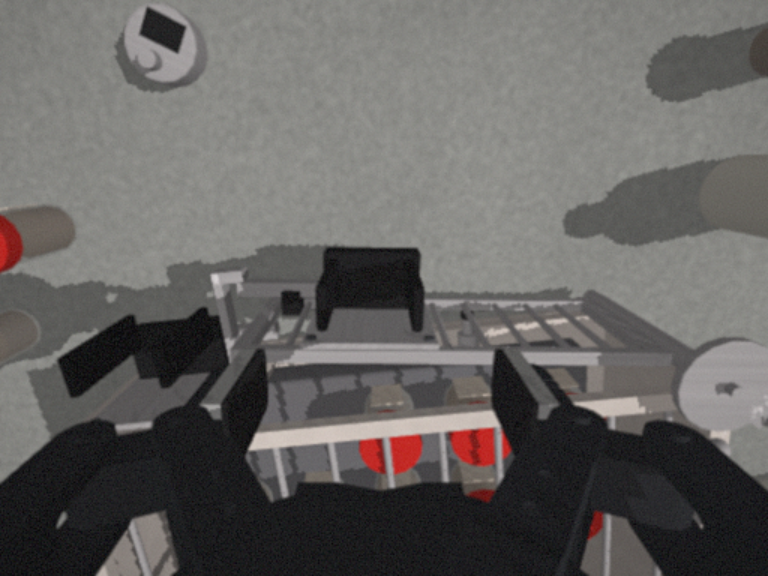

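The gate is ajar with its catch at (370,290), measured at (0.5745, 0.0376) against a prediction of (0.575, 0.039). I'll descend onto it.

```bash
python3 -m inch '[{"offset":[0,-0.3,-3],"angular":[0,0.005,0.005],"claw":7.5},{"offset":[0,0,-3],"angular":[0,0,0],"claw":7.5},{"offset":[0,0,-2.5],"angular":[0,0,0],"claw":7.5},{"offset":[0,0,-1.5],"angular":[0,0,0],"claw":7.5},{"offset":[0,0,0],"angular":[0,0,0],"claw":7.5}]'; python3 need.py g 0.12
```

```text
time: 7.9
eef_pos: [0.5755, 0.034, 0.0993]
orientation: [0.579, 0.409, -0.406, -0.577]
contact_force: [0.1, 0.3, -0.1]
width: 0.0753
7.9 tcp [0.5755 0.034  0.0993] to(cm) [-0.08  0.54 -0.63] rot [0.    0.006 0.01 ] F [ 0.1  0.3 -0.1] w 0.0753 q [-0.68  0.38  0.66  1.78 -0.27  1.06  1.3 ]
swing est 0.101 r 0.177
```

```bash
python3 -m inch '[{"offset":[-0.1,0.45,-0.6],"angular":[0,0.005,0.01],"claw":7.5},{"offset":[0,0,0],"angular":[0,0,0],"claw":5.5},{"offset":[0,0,0],"angular":[0,0,0],"claw":4},{"offset":[0,0,0],"angular":[0,0,0],"claw":3},{"offset":[0,0,0],"angular":[0,0,0],"claw":2.4},{"offset":[0,0,0],"angular":[0,0,0],"claw":2.2},{"offset":[0,0,0],"angular":[0,0,0],"claw":2.2},{"offset":[0,0,0],"angular":[0,0,0],"claw":2.2},{"offset":[0,0,0],"angular":[0,0,0],"claw":2.2}]'; python3 need.py g 0.12; python3 -c "
from fit import *
P=np.array([.7166,.009,-.2124])
for a in np.arange(.12,1.7,.1):print(round(a,2),gg(P,a)[:2].round(4),((gg(P,a+.1)-gg(P,a))[:2]*100).round(2))"
```

```text
time: 8.8
eef_pos: [0.5762, 0.0359, 0.0973]
orientation: [0.578, 0.41, -0.408, -0.575]
contact_force: [1.5, -0.1, -3.4]
width: 0.0236
8.8 tcp [0.5762 0.0359 0.0973] to(cm) [-0.15  0.35 -0.43] rot [0.001 0.005 0.004] F [ 1.5 -0.1 -3.4] w 0.0236 q [-0.68  0.39  0.66  1.78 -0.27  1.06  1.31]
swing est 0.103 r 0.175
0.12 [0.5747 0.0394] [-1.46  0.91]
0.22 [0.56   0.0485] [-1.37  1.05]
0.32 [0.5464 0.0591] [-1.25  1.19]
0.42 [0.5338 0.0709] [-1.13  1.3 ]
0.52 [0.5225 0.084 ] [-0.99  1.41]
0.62 [0.5126 0.0981] [-0.85  1.5 ]
0.72 [0.5041 0.1131] [-0.69  1.58]
0.82 [0.4972 0.1289] [-0.53  1.64]
0.92 [0.4919 0.1453] [-0.37  1.69]
1.02 [0.4882 0.1622] [-0.2   1.71]
1.12 [0.4862 0.1793] [-0.02  1.73]
1.22 [0.486  0.1966] [0.15 1.72]
1.32 [0.4875 0.2138] [0.32 1.7 ]
1.42 [0.4907 0.2307] [0.49 1.66]
1.52 [0.4956 0.2473] [0.65 1.6 ]
1.62 [0.5021 0.2633] [0.81 1.53]
```

```bash
python3 -m inch '[{"offset":[-1.5,0.9,0],"angular":[0,0,-0.1],"claw":2},{"offset":[-1.4,1.05,0],"angular":[0,0,-0.1],"claw":2},{"offset":[-1.25,1.2,0],"angular":[0,0,-0.1],"claw":2},{"offset":[0,0,0],"angular":[0,0,0],"claw":2}]'; python3 need.py g 0.4
```

```text
time: 9.2
eef_pos: [0.534, 0.0694, 0.0974]
orientation: [0.634, 0.317, -0.314, -0.631]
contact_force: [3.6, -0.7, -8.1]
width: 0.0234
9.2 tcp [0.534  0.0694 0.0974] to(cm) [ 0.23 -0.1  -0.44] rot [0.002 0.006 0.033] F [ 3.6 -0.7 -8.1] w 0.0234 q [-0.84  0.31  0.72  1.88 -0.23  1.03  0.91]
swing est 0.413 r 0.1735
```

```bash
python3 -m inch '[{"offset":[-1.1,1.3,-0.1],"angular":[0,0,-0.08],"claw":2},{"offset":[-1.0,1.4,-0.1],"angular":[0,0,-0.1],"claw":2},{"offset":[-0.85,1.5,0],"angular":[0,0,-0.1],"claw":2},{"offset":[-0.7,1.6,0],"angular":[0,0,-0.1],"claw":2},{"offset":[0,0,0],"angular":[0,0,0],"claw":2}]'; python3 need.py g 0.8
```

```text
time: 9.7
eef_pos: [0.4989, 0.1267, 0.0974]
orientation: [0.685, 0.189, -0.185, -0.679]
contact_force: [3.6, -2.0, -8.2]
width: 0.0233
9.7 tcp [0.4989 0.1267 0.0974] to(cm) [-0.04 -0.11 -0.44] rot [0.006 0.008 0.023] F [ 3.6 -2.  -8.2] w 0.0233 q [-1.03  0.26  0.78  1.95 -0.2   1.01  0.37]
swing est 0.805 r 0.1718
```

```bash
python3 -m inch '[{"offset":[-0.55,1.65,0],"angular":[0,0,-0.09],"claw":2},{"offset":[-0.37,1.7,0],"angular":[0,0,-0.09],"claw":2},{"offset":[-0.2,1.7,0],"angular":[0,0,-0.1],"claw":2},{"offset":[0,1.7,0],"angular":[0,0,-0.1],"claw":2},{"offset":[0,0,0],"angular":[0,0,0],"claw":2}]'; python3 need.py g 1.2
```

```text
time: 10.2
eef_pos: [0.4882, 0.1914, 0.0973]
orientation: [0.709, 0.055, -0.054, -0.701]
contact_force: [-2.2, -1.9, 0.5]
width: 0.0232
10.2 tcp [0.4882 0.1914 0.0973] to(cm) [-0.23  0.17 -0.43] rot [0.01  0.002 0.003] F [-2.2 -1.9  0.5] w 0.0232 q [-1.17  0.3   0.81  1.92 -0.24  1.03 -0.1 ]
swing est 1.19 r 0.1704
```

```bash
python3 -m inch '[{"offset":[0.05,1.72,0],"angular":[0,0,-0.1],"claw":2},{"offset":[0.25,1.7,0],"angular":[0,0,-0.1],"claw":2},{"offset":[0.45,1.68,0],"angular":[0,0,-0.1],"claw":2},{"offset":[0.6,1.5,0],"angular":[0,0,-0.09],"claw":2},{"offset":[0,0,0],"angular":[0,0,0],"claw":2}]'; python3 need.py g 1.6; python3 a.py | grep -E "gate_grip|pot|tally|wash|hinge"
```

```text
time: 10.7
eef_pos: [0.5023, 0.256, 0.0973]
orientation: [0.706, -0.081, 0.078, -0.699]
contact_force: [-8.9, -0.9, 7.2]
width: 0.0231
10.7 tcp [0.5023 0.256  0.0973] to(cm) [-0.17  0.41 -0.43] rot [ 0.009 -0.006 -0.017] F [-8.9 -0.9  7.2] w 0.0231 q [-1.23  0.42  0.83  1.81 -0.34  1.08 -0.5 ]
swing est 1.582 r 0.1694
top gate_grip 0.82 [0.349 0.54 ] [0.506 0.245 0.112]
top gate_grip 0.53 [0.51  0.392] [0.682 0.004 0.112]
top hinge_pin 0.81 [0.388 0.409] [0.659 0.191 0.112]
top pot_a 0.48 [0.671 0.537] [ 0.532 -0.264  0.   ]
top pot_a 0.44 [0.628 0.578] [ 0.481 -0.193  0.   ]
top wash_bottle 0.44 [0.508 0.388] [0.717 0.005 0.   ]
top tally 0.44 [0.539 0.652] [ 0.39  -0.048  0.   ]
side gate_grip 0.71 [0.501 0.613] [0.511 0.257 0.112]
side hinge_pin 0.74 [0.405 0.562] [0.658 0.194 0.112]
side pot_a 0.67 [0.471 0.766] [ 0.532  0.351 -0.   ]
side pot_a 0.61 [0.559 0.488] [ 0.492 -0.199  0.   ]
side pot_a 0.57 [0.541 0.462] [ 0.537 -0.27   0.   ]
side wash_bottle 0.83 [0.405 0.717] [0.632 0.302 0.   ]
side tally 0.68 [0.6   0.548] [ 0.406 -0.062  0.   ]
```

View pics/1.png

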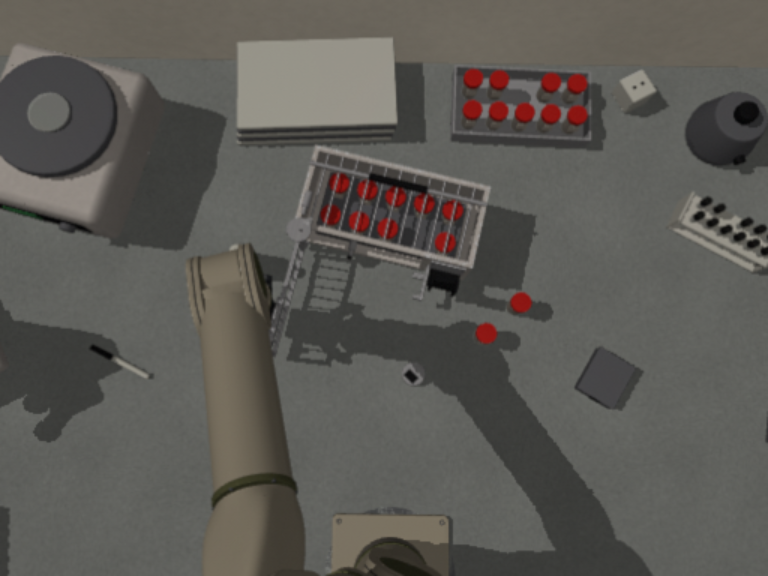

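View pics/2.png

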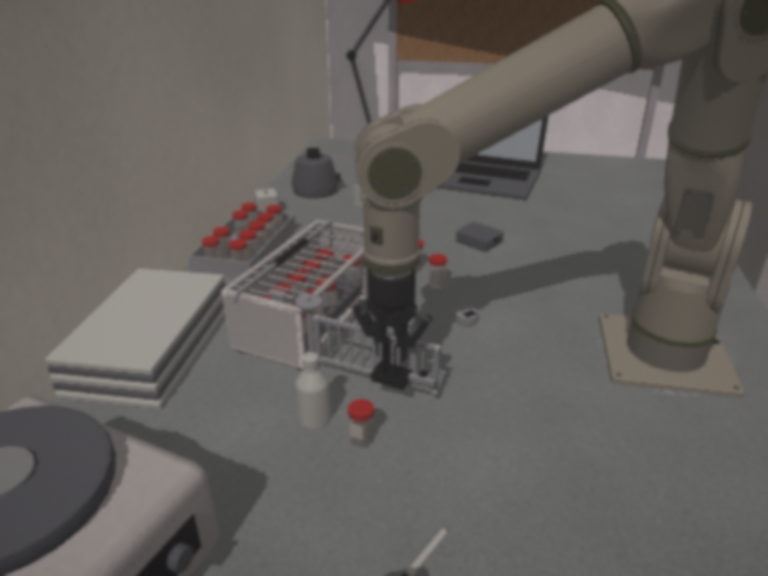

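The gate stands square to the front: it runs from (299,230) to (273,350) in the top view, about 93° from the front edge. The gripper still holds it, and the other things are where they were.

```bash
python3 need.py g 1.6; python3 -c "
from plant import robot
print(robot.finish_job())"; python3 need.py g 1.6
```

```text
11.8 tcp [0.5016 0.2544 0.0974] to(cm) [-0.09  0.57 -0.44] rot [ 0.008 -0.006 -0.019] F [-5.4  3.1 -0.1] w 0.0228 q [-1.23  0.41  0.83  1.81 -0.34  1.08 -0.5 ]
swing est 1.571 r 0.1695
the job is handed in; nothing more can be done
None
the job is handed in; nothing more can be done
```

The gate is open and square to the carrier's front, and the gripper was still holding it by the squeezed safety catch when I handed in at about 11.8 s.

- **Order of work:** I pinched the travel catch until the wrist picture showed the gate popped against the keeper. I then let go, pinched the safety catch and, with it squeezed, swung the gate out past the detent.
- **Swing:** The tool's position about the hinge put the swing at 1.57 rad, and the top view showed the gate about 93° from the front edge.
- **Forces:** Every force I read at the wrist was about 12 N or less.
- **Other things on the bench:** The two right-hand pots, the tally, the slide box and the marker looked unmoved in the last pictures. The arm hid pot_a and the wash bottle from above; the side view put pot_a within 1 mm of where it was. It put the bottle about 10 mm away, and the tally about 24 mm away. I take both for detection scatter, since both stand in the same place in the side pictures and the top view put the tally within 8 mm.
- **Not fully explained:** The finger opening read 23 to 25 mm during the pinches, below the 28 mm expected. The gate popped and then cleared the keeper, so both bolts did release.

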